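# Stack a sterilisation cassette: tray, then lid, corners matched

### The arm

A 6-joint arm with a two-finger parallel gripper is mounted at the origin on the work surface. World frame = base frame: x ahead of the robot, y to its left, z up, the work surface at z = 0. Lengths are in m, angles in rad, forces in N, time in s.
With the tool pointing down it reaches from about 0.275 to 0.85 m from the base axis. Payload 5.2 kg.
Tool frame: the origin (TCP) lies on the centre line of the jaws, within the pads' length; the fingertips stand 17 mm ahead of it and the grasp point (between the pads) lies 2 mm behind it; z points along the fingers, y is the line along which they close (so a half turn about z gives the same grasp; the last joint's range is limited). The gripper opens to 85 mm and grips with 20 to 120 N. Pads are 22 mm wide; open, the fingers measure 114 mm over their backs; the gripper's body (76 mm by 85 mm) begins 54 mm behind the grasp point. The pads swing forward as they close: fully open they stand 13 mm farther back than shut.
Start: joints at [1.116, 0.259, 1.535, -0, 1.348, -0.203], TCP at [0.137, 0.533, 0.248] pointing down, gripper open.
Joint ranges: [-3.14, 3.14], [-0.91, 2.08], [0.19, 2.58], [-1.22, 4.36], [0.22, 2.71], [-3.12, 3.12]. Speed limits (rad/s): [2.57, 2.57, 3.14, 3.14, 3.14, 3.14].

### API

Orientations are given as a 3x3 rotation matrix whose columns are the frame's x, y, z axes.
In Python, from cell import status, imaging, r gives the robot as it stands. The module is installed in compiled form; this text tells all that it offers.
- The arm moves only by the tool arm_command, never from a script. Its argument "rows" is a list of rows, each a list of 7 numbers: the turn, a rotation vector about the tool's x, y, z in units of 1.5 rad (1.0 is 1.5 rad), then the shift along the tool's x, y, z in units of 300 mm (1.0 is 300 mm), then the closure, from 0 (fully open) to 1 (shut). In form: [[ax, ay, az, dx, dy, dz, fingers], ...]. A call has 1 to 8 rows; each row is the pose to reach, as a shift and turn from the pose commanded when the call began, along the tool's axes at that moment; what a row does not reach only later rows make up. A row lasts 1/8 s, in which the tool goes at most 62.5 mm and 10.7 degrees, less where a joint would pass 70% of its speed; a pose out of reach is approached as far as the arm can. A call with a number of a shift or a turn outside -1 to 1 is refused whole. A call with a gripper value outside its range is refused whole. The fingers move at their own pace and stop on an object; "squeeze" is the grip in N (left out, the last holds). Time passes only in rows, so rows that repeat a pose let the fingers close. It gives the time, the measured TCP pose, the force, the opening and the grip force at its end, in the units of the state.
- status.get_obs(): the state, without advancing time (a new reading comes with each control period).
- imaging.capture(name): name is "scene" or "top" or "wrist"; returns (picture, depth): 420x560x3 uint8, red, green, blue; 420x560 float32, m along the optical axis (not along the pixel's ray), 0 where there is no reading.
- imaging.camera_info(name): a dict with "K" (3x3 intrinsics, pixels), "xyz" and "rotation" of the camera in the world; the wrist camera has in their place "tool_from_camera" (4x4, takes a point from camera to tool coordinates, whose origin is the TCP and whose axes are the flange's). Camera axes: x right, y up, looking along -z (the intrinsics and any distortion apply to the point x, -y, -z); pixel columns grow to the right and rows downward; lengths in m; the calibration is good to about 2 mm. The wrist camera is an equidistant fisheye: a pixel r from the principal point sees the ray r / f radians off the axis. A picture is of the moment at which its call begins: read the wrist's pose just before it. camera_info takes no time and is no camera call.
- r.finish_job(): hands the job in; it is judged then, once.
The state is a dict: "time": time; "joints": joint angles; "dq": joint speeds; "effort": joint torques, N m; "ee_pos": TCP position; "tool_rot": TCP orientation; "ft_force": force on the tool from outside, world axes, zero at the start; "torque": the same for the moment, N m; "opening": finger opening in m; "finger_force": force on a finger pad.
Only numpy, scipy, OpenCV 4.12 (cv2) and the standard library are available. Lean on these libraries where they do the work, as an engineer would, in place of code of your own. Each camera call takes 0.05 s, during which the arm holds its last target. There are 200 camera calls.

### The job

Make up the sterilisation cassette on the steel-coloured base: set the blue instrument tray on the base, let go of it, then set the green lid on the tray, each turned so that its two chamfered corners lie over those of the part below and its skirt drops fully home, level and flush. Set the parts down rather than dropping them, and leave the other things on the bench where they are.

Things in the scene. Friction and masses are not known exactly. Their poses are not given: they have to be found in the camera images.
- base: Fixed metal base: 150 x 108 x 4 mm foot plate (10 mm lips at its x ends) under a 96 (x) by 60 mm (y) block, the two +x corners chamfered 18 mm at 45 deg, -x ones square. Origin: centre of the plate's underside, z up. Flat shoulder 31 mm up; inside it a tapered plateau 7 mm higher, 86 x 50 mm at its foot, 82 x 46 on top. A skirt fits with 2 mm play, x axes alike; never end for end.
- tray_mid (a point): Centre (17 mm above underside) of the loose blue tray, 34 mm tall, about 0.22 kg; 96 (x) by 60 mm (y), its two +x corners chamfered 18 mm. Hollow skirt below: 10 mm deep, walls 3 mm. Sides upright to a shoulder 27 mm up, then a 7 mm plateau like the base's. Lies skirt down on the bench; grip across y (60 mm). Seated, its underside is 31 mm above the base's origin (this point 48).
- lid_mid (a point): Centre (13.5 mm above underside) of the loose green lid with a white patch on its flat top, 27 mm tall, about 0.16 kg; outline, chamfers (at +x) and skirt as the tray's. Lies skirt down on the bench; grip across y (60 mm). Seated, it rests on the tray's shoulder, 27 mm above the tray's underside: its underside is 58 mm above the base's origin (this point 71.5).
- spray: Bystander, loose, to be left alone: clear spray bottle 68 mm across, 190 mm tall with a green cap; origin at the centre of its underside.
- cup: Bystander, loose, to be left alone: steel cup 72 mm across, 70 mm tall; origin at the centre of its underside.
- jar: Bystander, loose, to be left alone: small amber jar with white cap, 52 mm across, 65 mm tall; origin at the centre of its underside.
- pouchbox: Bystander, loose, to be left alone: flat plain white rectangular box 110 x 75 x 30 mm, square corners (not part of the stack); origin at the centre of its underside.
- brush: Bystander, loose, to be left alone: white cleaning brush 170 mm long; origin at the centre of its underside (roughly mid-length).
- timer: Bystander, loose, to be left alone: white bench timer 50 x 75 x 45 mm; origin at the centre of its underside.
Things that resemble listed ones, but are neither listed nor needed, are in the scene too. Leave any turquoise look-alike of the base alone.

How it is judged:
By the outcome, as a careful person would: the job done as asked, in the order asked, and still so for the second after the job is handed in, with the robot touching nothing.
It also fails if it takes over 48 s, if anything falls off the work surface, if the arm or the gripper's body presses on something with over 40 N, if the wrist force passes 120 N, or if a joint passes its speed limit or range.

## Working session

There is one attempt and no reset: what is moved stays moved. The work goes in short steps, Python scripts to look and compute and a tool call to move; the robot and the scene stay as the last step left them, time stands still between calls to the robot, and variables do not carry over. Pictures are saved under pics/ and viewed, at most 10 in all, crops included, and the job is handed in when it is done.

Besides the shell and the picture viewer there is one more tool, called after "Call:" by a JSON object that holds its "fn" and its "kwargs". arm_command: Moves the arm, as the interface text tells. Its arguments: {"type":"object","properties":{"rows":{"type":"array","items":{"type":"array","items":{"type":"number","minimum":-1,"maximum":1}}},"squeeze":{"type":"number"}},"required":["rows"]}

```bash
mkdir -p pics; cat > h.py <<'E'
import numpy as np, cv2
from cell import status, imaging, r
def cap(n):
    o=status.get_obs(); p,d=imaging.capture(n); return o,p,d
def cam(n,o=None):
    i=imaging.camera_info(n); K=np.array(i["K"])
    if "xyz" in i: return K,np.array(i["rotation"]),np.array(i["xyz"]),i
    T=np.array(i["tool_from_camera"]); R=np.array(o["tool_rot"]); 
    return K,R@T[:3,:3],np.array(o["ee_pos"])+R@T[:3,3],i
E
python3 - <<'E'
from h import *
for n in ["scene","top"]:
    o,p,d=cap(n); np.savez(f"{n}0.npz",p=p,d=d)
    cv2.imwrite(f"pics/{n}0.png",p[:,:,::-1]); print(n,imaging.camera_info(n))
o,p,d=cap("wrist");cv2.imwrite("pics/wrist0.png",p[:,:,::-1]); print(imaging.camera_info("wrist"),o)
E
```

```text
scene {'K': array([[387.2668072 ,   0.        , 270.91203143],
       [  0.        , 387.2668072 , 201.67021728],
       [  0.        ,   0.        ,   1.        ]]), 'xyz': array([1.0931091 , 0.15113418, 0.73967888]), 'rotation': array([[-0.30209204, -0.72511704,  0.61882605],
       [ 0.95324501, -0.23524288,  0.18969645],
       [ 0.00802229,  0.64719863,  0.7622792 ]])}
top {'K': array([[418.65230162,   0.        , 285.40887235],
       [  0.        , 418.65230162, 212.12635627],
       [  0.        ,   0.        ,   1.        ]]), 'xyz': array([ 0.32339078, -0.00236259,  1.12468255]), 'rotation': array([[-0.01459721,  0.98281776, -0.18400045],
       [-0.99941077, -0.00862383,  0.0332225 ],
       [ 0.03106487,  0.18437699,  0.98236455]])}
{'K': array([[325.1922621 ,   0.        , 278.16049794],
       [  0.        , 325.1922621 , 211.7883781 ],
       [  0.        ,   0.        ,   1.        ]]), 'tool_from_camera': array([[ 1.11800958e-03,  9.54722234e-01,  2.97496566e-01,
         7.63795980e-02],
       [ 9.99999030e-01, -1.31459875e-03,  4.60738643e-04,
         2.99909021e
[... 267 characters left out ...]
3991e-06,
        1.34798484e+00, -2.02787117e-01]), 'dq': array([ 0.00143027, -0.00225004, -0.00281511, -0.00012209,  0.00093318,
        0.0006063 ]), 'effort': array([ 9.78609132e-04, -4.46963632e+01, -2.91249686e+01, -3.21322768e-04,
        6.07505237e-03,  1.27487243e-05]), 'ee_pos': array([0.13679248, 0.53225679, 0.24756378]), 'tool_rot': array([[-9.68468010e-01,  2.49136894e-01, -7.21713005e-04],
       [ 2.49137713e-01,  9.68466970e-01, -1.45899305e-03],
       [ 3.35466210e-04, -1.59279402e-03, -9.99998675e-01]]), 'ft_force': array([ 0.15319905, -0.13705224,  0.6481895 ]), 'torque': array([-0.01290538,  0.06117959,  0.03932819]), 'finger_force': 0.0, 'opening': 0.08522515304028067}
```

View pics/top0.png

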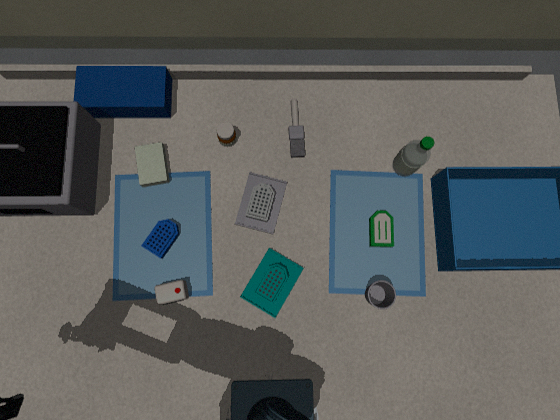

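View pics/scene0.png

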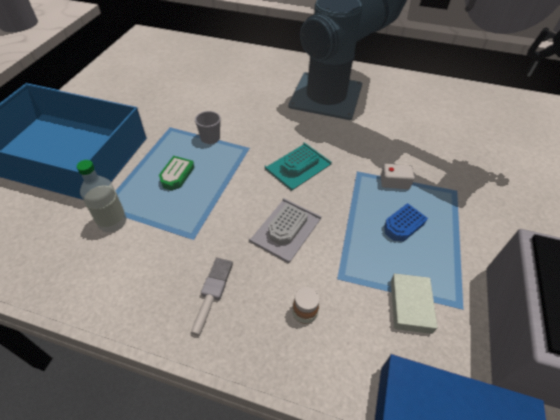

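The top view shows the blue tray at about (162,238), green lid (382,229), grey base (262,201) and turquoise decoy (272,283). The scene view agrees, with the tray at (406,222), lid (177,172) and base (287,225).

```bash
cat >> h.py <<'E'
def world(n,o,d):
    K,R,t,i=cam(n,o); v,u=np.mgrid[0:d.shape[0],0:d.shape[1]].astype(float)
    x=(u-K[0,2])/K[0,0]; y=(v-K[1,2])/K[1,1]
    if n=="wrist":
        th=np.hypot(x,y)+1e-9; s=np.tan(th)/th; x,y=x*s,y*s
    c=np.stack([x*d,-y*d,-d],-1)
    return c@R.T+t
def outline(P):
    "rectangle of xy points: centre, long-axis angle, sizes; chamfer end by fill of the corners"
    (c,(w,h),a)=cv2.minAreaRect((P[:,:2]*1000).astype(np.float32))
    a=np.radians(a)
    if w<h: a+=np.pi/2; w,h=h,w
    c=np.array(c)/1000
    L=(P[:,:2]-c)@np.array([[np.cos(a),-np.sin(a)],[np.sin(a),np.cos(a)]])
    k=[int(((s*L[:,0]/(w/2000)+np.abs(L[:,1])/(h/2000))>1.68).sum()) for s in (1,-1)]
    if k[0]>k[1]: a+=np.pi
    a=(a+np.pi)%(2*np.pi)-np.pi
    return c.round(4),round(float(np.degrees(a)),2),(round(w,1),round(h,1)),k
E
python3 - <<'E'
from h import *
z=np.load("top0.npz"); p,d=z["p"],z["d"]; W=world("top",None,d)
hsv=cv2.cvtColor(p,cv2.COLOR_RGB2HSV)
for nm,(u,v),zr,hr in [("tray",(162,238),(.018,.045),(95,130)),("lid",(382,229),(.014,.04),None),("base",(262,201),(.022,.05),None),("decoy",(272,283),(.022,.05),None),("basefoot",(262,201),(.001,.05),None),("timer",(171,291),(.02,.06),None),("cup",(380,292),(.04,.09),None),("spray",(412,158),(.02,.25),None),("box",(152,164),(.015,.05),None)]:
    m=((W[:,:,2]>zr[0])&(W[:,:,2]<zr[1])&(d>0)).astype(np.uint8)
    s=45;mm=np.zeros_like(m); mm[v-s:v+s,u-s:u+s]=m[v-s:v+s,u-s:u+s]
    nn,l,st,ct=cv2.connectedComponentsWithStats(mm)
    if nn<2: print(nm,"none"); continue
    j=1+np.argmin(np.hypot(*(ct[1:]-[u,v]).T)); M=l==j
    P=W[M]; print(nm,M.sum(),outline(P),np.percentile(P[:,2],[2,50,90,98]).round(4),p[M].mean(0).round())
fl=W[(d>0)&(abs(W[:,:,0]-.45)<.3)&(abs(W[:,:,1])<.4)]; print(np.percentile(fl[:,2],[10,30,50,60]))
E
```

```text
tray 815 (array([0.4669, 0.2872]), -33.84, (95.5, 62.9), [20, 0]) [0.0211 0.0307 0.0342 0.0359] [14. 50. 96.]
lid 789 (array([ 0.4832, -0.2975]), -2.89, (95.9, 61.1), [24, 0]) [0.0166 0.0249 0.0278 0.0294] [ 76. 107.  80.]
base 757 (array([0.56  , 0.0268]), -14.98, (96.2, 60.6), [21, 0]) [0.0255 0.0349 0.038  0.0397] [97. 98. 96.]
decoy 829 (array([ 0.3452, -0.0013]), -31.06, (95.8, 60.0), [26, 0]) [0.0262 0.035  0.0384 0.0396] [ 8. 85. 81.]
basefoot 1740 (array([0.5584, 0.0243]), 166.2, (157.1, 114.8), [20, 31]) [0.0011 0.0071 0.0371 0.039 ] [97. 96. 97.]
timer 631 (array([0.323 , 0.2559]), 101.88, (75.9, 51.4), [6, 20]) [0.0269 0.0423 0.0457 0.0472] [117. 109. 104.]
cup 280 (array([ 0.3092, -0.2748]), 175.52, (69.3, 68.9), [0, 0]) [0.0415 0.0643 0.0696 0.071 ] [69. 67. 69.]
spray 986 (array([ 0.6614, -0.371 ]), 45.96, (67.9, 60.0), [0, 0]) [0.0262 0.1219 0.1864 0.1892] [64. 75. 64.]
box 1156 (array([0.6665, 0.3232]), 10.01, (111.7, 75.7), [25, 37]) [0.0196 0.0277 0.0306 0.0321] [121. 124. 111.]
[-0.00430644 -0.00254037 -0.00126505 -0.00057789]
```

```bash
cat >> h.py <<'E'
from scipy.spatial.transform import Rotation as Rot
def go(p,head):
    "row numbers to bring TCP to p, tool x at heading head deg, tool down"
    o=status.get_obs(); R=np.array(o["tool_rot"]); a=np.radians(head)
    T=np.array([[np.cos(a),np.sin(a),0],[np.sin(a),-np.cos(a),0],[0,0,-1]])
    print("t",o["time"],"row",(Rot.from_matrix(R.T@T).as_rotvec()/1.5).round(4),(R.T@(np.array(p)-o["ee_pos"])/.3).round(4))
E
python3 -c "
from h import *
go([.56,.027,.22],165)"
```

```text
t 0.15 row [-0.0009 -0.0002  0.0066] [-1.7858 -1.2797  0.0935]
```

Call:
{"fn": "arm_command", "kwargs": {"rows": [[0,0,0.003,-1,-0.72,0.05,0],[0,0,0.003,-1,-0.72,0.05,0],[0,0,0.003,-1,-0.72,0.05,0],[0,0,0.003,-1,-0.72,0.05,0],[0,0,0.003,-1,-0.72,0.05,0],[0,0,0.003,-1,-0.72,0.05,0]]}}

```text
time: 0.9
ee_pos: [0.3747, 0.2469, 0.2332]
tool_rot: [[-0.967, 0.254, 0.0], [0.254, 0.967, 0.0], [-0.0, 0.0, -1.0]]
ft_force: [0.4, 1.2, 0.6]
opening: 0.0852
finger_force: 0.0
```

Call:
{"fn": "arm_command", "kwargs": {"rows": [[0,0,0.003,-0.78,-0.56,0.04,0],[0,0,0.003,-0.78,-0.56,0.04,0],[0,0,0.003,-0.78,-0.56,0.04,0],[0,0,0.003,-0.78,-0.56,0.04,0],[0,0,0.003,-0.78,-0.56,0.04,0],[0,0,0.003,-0.78,-0.56,0.04,0],[0,0,0.003,-0.78,-0.56,0.04,0]]}}

```text
time: 1.78
ee_pos: [0.5568, 0.0272, 0.2208]
tool_rot: [[-0.966, 0.258, -0.002], [0.258, 0.966, 0.001], [0.002, 0.0, -1.0]]
ft_force: [1.0, -0.0, -0.2]
opening: 0.0854
finger_force: 0.0
```

```bash
cat >> h.py <<'E'
def look(zr,name=None):
    o,p,d=cap("wrist"); W=world("wrist",o,d)
    if name: cv2.imwrite(f"pics/{name}.png",p[:,:,::-1]); np.savez(name+".npz",p=p,d=d)
    K,R,t,i=cam("wrist",o)
    m=((W[:,:,2]>zr[0])&(W[:,:,2]<zr[1])&(d>0)&(np.hypot(*(W[:,:,:2]-o["ee_pos"][:2]).transpose(2,0,1))<.09)).astype(np.uint8)
    n,l,st,ct=cv2.connectedComponentsWithStats(m); 
    j=1+np.argmax(st[1:,4]); P=W[l==j]
    print(o["time"],np.round(o["ee_pos"],4),outline(P),len(P),ct[j].round(),np.percentile(P[:,2],[2,50,98]).round(4)); return o,p,d,W,P
E
python3 - <<'E'
from h import *
o,p,d,W,P=look((.024,.05),"base1")
for a in (.003,.012,.02,.03,.033):
    Q=P[(P[:,2]>a)] if a>.024 else None
    if Q is not None: print(a,outline(Q))
go([.467,.287,.20],146.2)
print(o["joints"].round(3))
E
```

```text
1.775 [0.5568 0.0272 0.2208] (array([0.5616, 0.0264]), -14.86, (96.3, 60.3), [154, 0]) 5244 [278. 191.] [0.0287 0.0365 0.0383]
0.03 (array([0.5618, 0.0263]), -14.96, (94.9, 60.0), [73, 0])
0.033 (array([0.5612, 0.0266]), -15.07, (82.7, 48.6), [96, 0])
t 1.825 row [ 0.     -0.0008  0.2198] [0.5113 0.7583 0.071 ]
[-0.151  0.293  1.558  0.     1.293 -1.461]
```

View pics/base1.png

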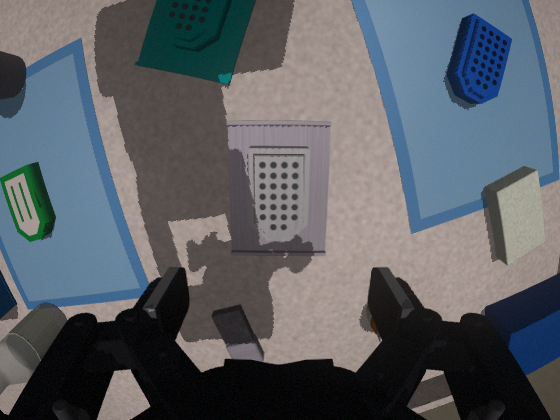

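The wrist view shows the grey base centred near (278,190), with its chamfered end lower, at rows around 240. It measures 96.3 x 60.3 mm at the shoulder, as it should. Next, the tray.

Call:
{"fn": "arm_command", "kwargs": {"rows": [[0,0,0.22,0.51,0.76,0.07,0],[0,0,0.22,0.51,0.76,0.07,0],[0,0,0.22,0.51,0.76,0.07,0],[0,0,0.22,0.51,0.76,0.07,0],[0,0,0.22,0.51,0.76,0.07,0],[0,0,0.22,0.51,0.76,0.07,0],[0,0,0.22,0.51,0.76,0.07,0]]}}

```text
time: 2.7
ee_pos: [0.468, 0.2867, 0.2006]
tool_rot: [[-0.831, 0.556, 0.001], [0.556, 0.831, -0.0], [-0.001, -0.0, -1.0]]
ft_force: [-0.6, -0.1, -1.3]
opening: 0.0855
finger_force: 0.0
```

```bash
python3 - <<'E'
from h import *
o,p,d,W,P=look((.02,.05),"tray1")
for a in (.022,.024,.029): print(a,outline(P[P[:,2]>a]))
c,a,_,_=outline(P)
go([*c,.06],a+180); go([*c,.02],a+180)
E
```

```text
2.7 [0.468  0.2867 0.2006] (array([0.4687, 0.2878]), -32.72, (95.9, 60.3), [172, 0]) 5830 [279. 190.] [0.0247 0.0325 0.0343]
0.022 (array([0.4688, 0.2878]), -32.74, (95.8, 60.3), [175, 0])
0.024 (array([0.4688, 0.2878]), -32.77, (95.8, 60.3), [167, 0])
0.029 (array([0.468 , 0.2882]), -32.55, (83.5, 48.2), [108, 0])
t 2.75 row [-0.      0.0004 -0.013 ] [0.0024 0.0051 0.4687]
t 2.75 row [-0.      0.0004 -0.013 ] [0.0025 0.0051 0.602 ]
```

Call:
{"fn": "arm_command", "kwargs": {"rows": [[0,0,-0.013,0.0025,0.005,0.2,0],[0,0,-0.013,0.0025,0.005,0.38,0],[0,0,-0.013,0.0025,0.005,0.5,0],[0,0,-0.013,0.0025,0.005,0.57,0],[0,0,-0.013,0.0025,0.005,0.602,0],[0,0,-0.013,0.0025,0.005,0.602,0]]}}

```text
time: 3.5
ee_pos: [0.469, 0.2876, 0.0197]
tool_rot: [[-0.841, 0.542, -0.0], [0.542, 0.841, -0.0], [0.0, -0.0, -1.0]]
ft_force: [0.2, -0.1, -0.4]
opening: 0.0858
finger_force: 0.0
```

Call:
{"fn": "arm_command", "kwargs": {"rows": [[0,0,0,0,0,0,0.25],[0,0,0,0,0,0,0.32],[0,0,0,0,0,0,0.5],[0,0,0,0,0,0,0.5],[0,0,0,0,0,0,0.5],[0,0,0,0,0,0,0.5]], "squeeze": 40}}

```text
time: 4.25
ee_pos: [0.4695, 0.2884, 0.0212]
tool_rot: [[-0.841, 0.541, 0.002], [0.541, 0.841, 0.0], [-0.002, 0.002, -1.0]]
ft_force: [-1.5, -0.8, 5.6]
opening: 0.0591
finger_force: 44.3
```

Call:
{"fn": "arm_command", "kwargs": {"rows": [[0,0,0,0,0,-0.08,0.5],[0,0,0,0,0,-0.25,0.5],[0,0,0,0,0,-0.4,0.5],[0,0,0,0,0,-0.45,0.5],[0,0,0,0,0,-0.45,0.5]]}}

```text
time: 4.88
ee_pos: [0.4688, 0.2885, 0.1551]
tool_rot: [[-0.841, 0.541, 0.001], [0.541, 0.841, 0.001], [-0.001, 0.001, -1.0]]
ft_force: [-0.0, 1.0, -2.8]
opening: 0.0591
finger_force: 44.7
```

```bash
python3 - <<'E'
from h import *
o,p,d,W,P=look((.13,.19),"held1")
R=np.array(o["tool_rot"]); hsv=cv2.cvtColor(p,cv2.COLOR_RGB2HSV)
m=(hsv[:,:,0]>105)&(hsv[:,:,0]<125)&(hsv[:,:,1]>150)
Q=((W-o["ee_pos"])@R)
for s in ((-.03,.0),(-.03,-.009),(-.03,-.003)):
    k=m&(d>0)&(np.hypot(Q[:,:,0],Q[:,:,1])<.08)&(Q[:,:,2]>s[0])&(Q[:,:,2]<s[1]); q=Q[k]
    print(k.sum(),outline(q),np.percentile(q[:,2],[2,20,50,80,98]).round(4))
print(o["ft_force"])
E
```

```text
4.875 [0.4688 0.2885 0.1551] (array([0.4639, 0.292 ]), 57.85, (105.0, 85.2), [0, 0]) 29865 [278. 269.] [0.1434 0.1665 0.1871]
24156 (array([ 0.006 , -0.0001]), 179.44, (85.2, 61.5), [161, 741]) [-0.0129 -0.0121 -0.0114 -0.0052 -0.0036]
17411 (array([0.0049, 0.0003]), 179.77, (75.8, 60.4), [0, 55]) [-0.0129 -0.0122 -0.0117 -0.0112 -0.0102]
23883 (array([0.006 , 0.0002]), 179.44, (85.2, 60.9), [178, 700]) [-0.0129 -0.0121 -0.0115 -0.0053 -0.0039]
[-0.03766945  1.0074789  -2.79383264]
```

View pics/held1.png

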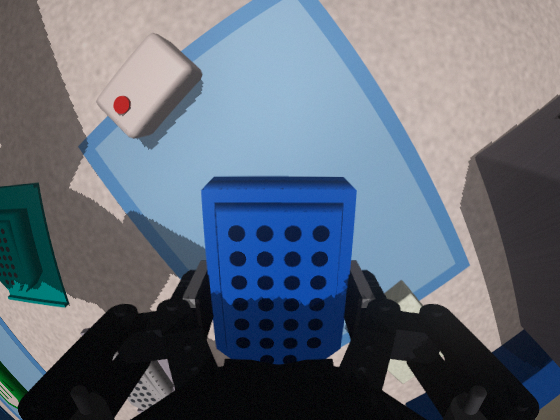

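The view shows the tray gripped square: its flat back edge at row 180, columns 203–355, is centred between the pads. Carrying it to the base.

```bash
python3 -c "
from h import *
go([.562,.0263,.12],165)"
```

```text
t 4.925 row [-0.0006 -0.0006 -0.2063] [-0.7356 -0.5645  0.1122]
```

Call:
{"fn": "arm_command", "kwargs": {"rows": [[0,0,-0.03,-0.1,-0.08,0.0,0.5],[0,0,-0.08,-0.25,-0.19,0.02,0.5],[0,0,-0.12,-0.4,-0.3,0.04,0.5],[0,0,-0.16,-0.55,-0.42,0.07,0.5],[0,0,-0.2,-0.67,-0.52,0.1,0.5],[0,0,-0.206,-0.7356,-0.5645,0.112,0.5],[0,0,-0.206,-0.7356,-0.5645,0.112,0.5],[0,0,-0.206,-0.7356,-0.5645,0.112,0.5]]}}

```text
time: 5.92
ee_pos: [0.5614, 0.0272, 0.1194]
tool_rot: [[-0.966, 0.26, -0.004], [0.26, 0.966, 0.001], [0.004, 0.0, -1.0]]
ft_force: [-0.2, 1.0, -2.5]
opening: 0.0591
finger_force: 44.6
```

```bash
python3 -c "
from h import *
go([.562,.0263,.066],165)
go([.562,.0263,.052],165);print(status.get_obs()['ee_pos'],status.get_obs()['ft_force'])"
```

```text
t 5.925 row [ 0.     -0.0024 -0.0006] [-0.0034 -0.0023  0.1781]
t 5.925 row [ 0.     -0.0024 -0.0006] [-0.0036 -0.0023  0.2248]
[0.5613917  0.02718964 0.11944337] [-0.24485291  1.02592373 -2.52559086]
```

Call:
{"fn": "arm_command", "kwargs": {"rows": [[0,-0.001,0,-0.002,-0.002,0.09,0.5],[0,-0.001,0,-0.002,-0.002,0.15,0.5],[0,-0.001,0,-0.002,-0.002,0.18,0.5],[0,-0.001,0,-0.002,-0.002,0.18,0.5]]}}

```text
time: 6.42
ee_pos: [0.5625, 0.0267, 0.0666]
tool_rot: [[-0.966, 0.258, -0.0], [0.258, 0.966, -0.0], [0.0, -0.0, -1.0]]
ft_force: [0.4, -0.7, -1.5]
opening: 0.0596
finger_force: 44.5
```

```bash
python3 -c "
from h import *
go([.562,.0263,.052],165);o=status.get_obs();print(o['ee_pos'],o['ft_force'],o['tool_rot'].round(4))
o,p,d=cap('wrist');cv2.imwrite('pics/low1.png',p[:,:,::-1])"
```

```text
t 6.425 row [-0.     -0.0001  0.0004] [ 0.0012 -0.0018  0.0486]
[0.5624889  0.02671903 0.06657001] [ 0.44098639 -0.74291534 -1.5414985 ] [[-9.661e-01  2.582e-01 -1.000e-04]
 [ 2.582e-01  9.661e-01 -0.000e+00]
 [ 1.000e-04 -1.000e-04 -1.000e+00]]
```

View pics/low1.png

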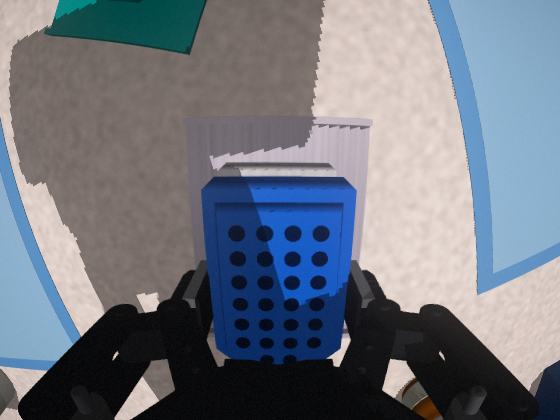

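The tray's rear edge (row 178) lies parallel to the base's plate (lip at row 120) and centred on it. Lowering it slowly.

Call:
{"fn": "arm_command", "kwargs": {"rows": [[0,0,0,0.0005,-0.001,0.015,0.5],[0,0,0,0.0005,-0.001,0.03,0.5],[0,0,0,0.0005,-0.001,0.038,0.5],[0,0,0,0.0005,-0.001,0.044,0.5],[0,0,0,0.0005,-0.001,0.047,0.5],[0,0,0,0.0005,-0.001,0.047,0.5]]}}

```text
time: 7.22
ee_pos: [0.563, 0.0255, 0.053]
tool_rot: [[-0.966, 0.259, 0.001], [0.259, 0.966, -0.0], [-0.001, 0.0, -1.0]]
ft_force: [-0.8, 0.4, -2.2]
opening: 0.0591
finger_force: 44.5
```

Call:
{"fn": "arm_command", "kwargs": {"rows": [[0,0,0,0,0,0.003,0.5],[0,0,0,0,0,0.003,0.5]]}}

```text
time: 7.48
ee_pos: [0.5631, 0.0255, 0.0522]
tool_rot: [[-0.966, 0.259, 0.002], [0.259, 0.966, -0.0], [-0.002, 0.0, -1.0]]
ft_force: [0.4, 0.0, -2.0]
opening: 0.0589
finger_force: 44.6
```

Call:
{"fn": "arm_command", "kwargs": {"rows": [[0,0,0,0,0,0.003,0.5],[0,0,0,0,0,0.003,0.5]]}}

```text
time: 7.72
ee_pos: [0.5631, 0.0255, 0.0522]
tool_rot: [[-0.966, 0.259, 0.002], [0.259, 0.966, -0.0], [-0.002, 0.0, -1.0]]
ft_force: [-3.3, -0.5, 5.7]
opening: 0.0592
finger_force: 45.4
```

Contact comes at 52.2 mm, the expected seated height, at 6 N. Releasing.

Call:
{"fn": "arm_command", "kwargs": {"rows": [[0,0,0,0,0,0,0.28],[0,0,0,0,0,0,0.2],[0,0,0,0,0,0,0.1],[0,0,0,0,0,0,0],[0,0,0,0,0,0,0],[0,0,0,0,0,0,0]]}}

```text
time: 8.48
ee_pos: [0.563, 0.0255, 0.0512]
tool_rot: [[-0.966, 0.259, 0.001], [0.259, 0.966, -0.0], [-0.002, -0.0, -1.0]]
ft_force: [0.3, -0.7, 0.4]
opening: 0.0853
finger_force: 0.0
```

Call:
{"fn": "arm_command", "kwargs": {"rows": [[0,0,0,0,0,-0.05,0],[0,0,0,0,0,-0.2,0],[0,0,0,0,0,-0.4,0],[0,0,0,0,0,-0.6,0],[0,0,0,0,0,-0.6,0],[0,0,0,0,0,-0.6,0]]}}

```text
time: 9.22
ee_pos: [0.5625, 0.0257, 0.2319]
tool_rot: [[-0.966, 0.259, 0.002], [0.259, 0.966, -0.001], [-0.002, 0.0, -1.0]]
ft_force: [0.7, 0.8, -0.7]
opening: 0.0852
finger_force: 0.0
```

```bash
cat >> h.py <<'E'
def plane(P):
    c=np.median(P,0); A=np.c_[P[:,:2]-c[:2],np.ones(len(P))]
    k=np.linalg.lstsq(A,P[:,2],rcond=None)[0]; print("plane slope deg",np.degrees(k[:2]).round(2),"z",k[2].round(4))
E
python3 -c "
from h import *
o,p,d,W,P=look((.052,.08),'tray2')
plane(P[P[:,2]>.061])
go([.4832,-.2975,.2],177.1)"
```

```text
9.225 [0.5625 0.0257 0.2319] (array([0.5629, 0.026 ]), -14.75, (96.4, 60.3), [179, 0]) 5828 [278. 190.] [0.0556 0.0635 0.0652]
plane slope deg [-0.02 -0.08] z 0.0638
t 9.275 row [-1.000e-04  0.000e+00 -1.411e-01] [-0.0259 -1.1086  0.1024]
```

View pics/tray2.png

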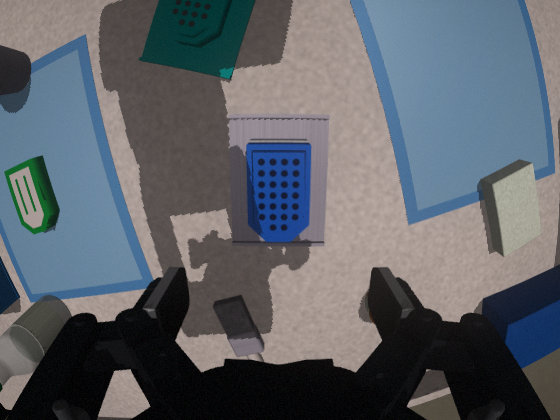

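The tray sits level and aligned on the base around (278,190), with its plateau 27 mm above where the base's was and slope under 0.1°. Now the lid.

Call:
{"fn": "arm_command", "kwargs": {"rows": [[0,0,-0.13,-0.02,-0.95,0.02,0],[0,0,-0.13,-0.02,-0.95,0.02,0],[0,0,-0.13,-0.02,-0.95,0.02,0],[0,0,-0.13,-0.02,-0.95,0.02,0],[0,0,-0.13,-0.02,-0.95,0.02,0],[0,0,-0.13,-0.02,-0.95,0.02,0],[0,0,-0.13,-0.02,-0.95,0.02,0]]}}

```text
time: 10.15
ee_pos: [0.494, -0.2504, 0.2238]
tool_rot: [[-0.998, 0.068, -0.001], [0.068, 0.998, 0.002], [0.001, 0.002, -1.0]]
ft_force: [0.4, 0.4, -0.9]
opening: 0.0861
finger_force: 0.0
```

```bash
python3 -c "
from h import *
go([.4832,-.2975,.2],177.1)"
```

```text
t 10.15 row [ 0.0014 -0.0006 -0.0116] [ 0.0252 -0.1592  0.0789]
```

Call:
{"fn": "arm_command", "kwargs": {"rows": [[0,0,-0.0116,0.025,-0.16,0.079,0],[0,0,-0.0116,0.025,-0.16,0.079,0],[0,0,-0.0116,0.025,-0.16,0.079,0]]}}

```text
time: 10.52
ee_pos: [0.4842, -0.2971, 0.2011]
tool_rot: [[-0.999, 0.049, 0.001], [0.049, 0.999, 0.001], [-0.001, 0.001, -1.0]]
ft_force: [0.2, -0.0, 0.7]
opening: 0.0853
finger_force: 0.0
```

```bash
python3 - <<'E'
from h import *
o,p,d,W,P=look((.015,.05),"lid1")
for a in (.017,.019,.022): print(a,outline(P[P[:,2]>a]))
c,a,_,_=outline(P)
go([*c,.018],a+180)
E
```

```text
10.525 [ 0.4842 -0.2971  0.2011] (array([ 0.4851, -0.2981]), -1.6, (96.8, 60.2), [184, 0]) 5850 [277. 190.] [0.0244 0.0262 0.0278]
0.017 (array([ 0.4851, -0.2981]), -1.6, (96.8, 60.2), [183, 0])
0.019 (array([ 0.4851, -0.2981]), -1.6, (96.8, 60.2), [172, 0])
0.022 (array([ 0.4852, -0.2981]), -1.6, (96.6, 60.2), [167, 0])
t 10.575 row [ 0.0003  0.0009 -0.0138] [-0.0017 -0.0037  0.612 ]
```

Call:
{"fn": "arm_command", "kwargs": {"rows": [[0,0,-0.0138,-0.0017,-0.0037,0.2,0],[0,0,-0.0138,-0.0017,-0.0037,0.38,0],[0,0,-0.0138,-0.0017,-0.0037,0.5,0],[0,0,-0.0138,-0.0017,-0.0037,0.57,0],[0,0,-0.0138,-0.0017,-0.0037,0.605,0],[0,0,-0.0138,-0.0017,-0.0037,0.605,0]]}}

```text
time: 11.32
ee_pos: [0.485, -0.2991, 0.0201]
tool_rot: [[-1.0, 0.028, 0.001], [0.028, 1.0, -0.0], [-0.001, -0.0, -1.0]]
ft_force: [0.4, 0.8, 0.7]
opening: 0.0853
finger_force: 0.0
```

Call:
{"fn": "arm_command", "kwargs": {"rows": [[0,0,0,0,0,0,0.25],[0,0,0,0,0,0,0.32],[0,0,0,0,0,0,0.5],[0,0,0,0,0,0,0.5],[0,0,0,0,0,0,0.5],[0,0,0,0,0,0,0.5]], "squeeze": 40}}

```text
time: 12.08
ee_pos: [0.4855, -0.3003, 0.0216]
tool_rot: [[-1.0, 0.029, 0.004], [0.029, 1.0, -0.002], [-0.004, -0.002, -1.0]]
ft_force: [0.4, 1.6, 6.5]
opening: 0.0591
finger_force: 44.2
```

Call:
{"fn": "arm_command", "kwargs": {"rows": [[0,0,0,0,0,-0.08,0.5],[0,0,0,0,0,-0.25,0.5],[0,0,0,0,0,-0.4,0.5],[0,0,0,0,0,-0.5,0.5],[0,0,0,0,0,-0.5,0.5],[0,0,0,0,0,-0.5,0.5]]}}

```text
time: 12.82
ee_pos: [0.4838, -0.2992, 0.169]
tool_rot: [[-1.0, 0.029, 0.0], [0.029, 1.0, 0.001], [-0.0, 0.001, -1.0]]
ft_force: [-0.1, -0.4, -3.0]
opening: 0.0589
finger_force: 44.0
```

```bash
python3 - <<'E'
from h import *
o,p,d=cap("wrist"); W=world("wrist",o,d); cv2.imwrite("pics/held2.png",p[:,:,::-1])
R=np.array(o["tool_rot"]); Q=((W-o["ee_pos"])@R); hsv=cv2.cvtColor(p,cv2.COLOR_RGB2HSV)
m=(hsv[:,:,2]>25)
k=m&(d>0)&(abs(Q[:,:,0])<.06)&(abs(Q[:,:,1])<.029)&(Q[:,:,2]>-.02)&(Q[:,:,2]<.0); q=Q[k]
g=(hsv[:,:,0]>45)&(hsv[:,:,0]<80)&(hsv[:,:,1]>120)&(abs(Q[:,:,0])<.06)&(abs(Q[:,:,1])<.05)&(Q[:,:,2]>-.02)&(Q[:,:,2]<.0)
print(q[:,0].max(),outline(Q[g]),np.percentile(q[:,2],[2,50,98])); plane(q)
go([.5629,.026,.15],165.2); print(o["ft_force"])
E
```

```text
0.048701478911483256 (array([ 0.0053, -0.0001]), -179.67, (86.7, 61.2), [753, 148]) [-0.00600735 -0.00467837 -0.00315381]
plane slope deg [ 0.15 -0.06] z -0.0046
t 12.875 row [ 0.0009 -0.0006  0.1527] [-0.2326  1.0907  0.063 ]
[-0.12623559 -0.43199845 -2.95063026]
```

View pics/held2.png

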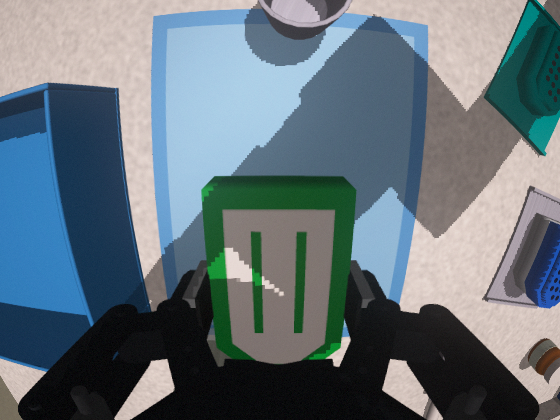

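The lid is held square: its rear edge at row 178 is centred between the pads. Carrying it to the stack.

Call:
{"fn": "arm_command", "kwargs": {"rows": [[0,0,0.02,-0.03,0.12,0,0.5],[0,0,0.04,-0.06,0.28,0,0.5],[0,0,0.07,-0.1,0.45,0.0,0.5],[0,0,0.1,-0.14,0.62,0.0,0.5],[0,0,0.12,-0.18,0.8,0.0,0.5],[0,0,0.14,-0.21,0.93,0.0,0.5],[0,0,0.15,-0.23,0.99,0.0,0.5],[0,0,0.15,-0.23,0.99,0.0,0.5]]}}

```text
time: 13.88
ee_pos: [0.5614, -0.0033, 0.1682]
tool_rot: [[-0.969, 0.249, -0.002], [0.249, 0.969, 0.0], [0.002, -0.0, -1.0]]
ft_force: [0.7, -0.5, -0.1]
opening: 0.059
finger_force: 44.0
```

```bash
python3 -c "
from h import *
go([.563,.0257,.11],165.2)"
```

```text
t 13.875 row [-0.     -0.0012  0.0045] [0.0184 0.095  0.1939]
```

Call:
{"fn": "arm_command", "kwargs": {"rows": [[0,0,0.0045,0.01,0.06,0.0,0.5],[0,0,0.0045,0.0184,0.095,0.06,0.5],[0,0,0.0045,0.0184,0.095,0.14,0.5],[0,0,0.0045,0.0184,0.095,0.19,0.5],[0,0,0.0045,0.0184,0.095,0.22,0.5],[0,0,0.0045,0.0184,0.095,0.23,0.5],[0,0,0.0045,0.0184,0.095,0.23,0.5],[0,0,0.0045,0.0184,0.095,0.23,0.5]]}}

```text
time: 14.88
ee_pos: [0.5645, 0.0239, 0.1017]
tool_rot: [[-0.966, 0.258, 0.003], [0.258, 0.966, -0.001], [-0.003, 0.0, -1.0]]
ft_force: [0.8, 0.3, -2.0]
opening: 0.059
finger_force: 44.0
```

```bash
python3 -c "
from h import *
go([.563,.0257,.0802],165.2);o=status.get_obs();print(o['ee_pos'],o['ft_force'],o['tool_rot'].round(4))"
```

```text
t 14.875 row [ 0.0001  0.0019 -0.0017] [0.0064 0.0044 0.0717]
[0.56446692 0.02394875 0.10171564] [ 0.77943617  0.28365163 -1.99764427] [[-9.661e-01  2.580e-01  2.700e-03]
 [ 2.580e-01  9.662e-01 -6.000e-04]
 [-2.800e-03  1.000e-04 -1.000e+00]]
```

Call:
{"fn": "arm_command", "kwargs": {"rows": [[0,0,-0.001,0.005,0.004,0.01,0.5],[0,0,-0.001,0.005,0.004,0.02,0.5],[0,0,-0.001,0.005,0.004,0.02,0.5],[0,0,-0.001,0.005,0.004,0.02,0.5]]}}

```text
time: 15.38
ee_pos: [0.5629, 0.0256, 0.095]
tool_rot: [[-0.967, 0.256, 0.001], [0.256, 0.967, -0.0], [-0.001, -0.0, -1.0]]
ft_force: [-0.3, 0.3, -1.5]
opening: 0.059
finger_force: 44.0
```

```bash
python3 -c "
from h import *
go([.563,.0257,.0802],165.2);o=status.get_obs();print(o['ee_pos'],o['ft_force'],o['tool_rot'].round(4))
cap('wrist');go([.563,.0257,.0802],165.2)"
```

```text
t 15.375 row [-0.      0.001  -0.0007] [-0.0002  0.0004  0.0493]
[0.56288228 0.02560429 0.09498069] [-0.29126902  0.32240965 -1.51252035] [[-9.665e-01  2.565e-01  1.400e-03]
 [ 2.565e-01  9.665e-01 -4.000e-04]
 [-1.500e-03 -0.000e+00 -1.000e+00]]
t 15.425 row [-0.      0.0011 -0.0007] [-0.      0.0004  0.0494]
```

On target; lowering.

Call:
{"fn": "arm_command", "kwargs": {"rows": [[0,0,0,0,0,0.015,0.5],[0,0,0,0,0,0.03,0.5],[0,0,0,0,0,0.038,0.5],[0,0,0,0,0,0.044,0.5],[0,0,0,0,0,0.047,0.5],[0,0,0,0,0,0.047,0.5]]}}

```text
time: 16.18
ee_pos: [0.5629, 0.0256, 0.0809]
tool_rot: [[-0.967, 0.257, 0.001], [0.257, 0.967, -0.0], [-0.001, -0.0, -1.0]]
ft_force: [-0.4, 0.1, -1.8]
opening: 0.0591
finger_force: 44.0
```

Call:
{"fn": "arm_command", "kwargs": {"rows": [[0,0,0,0,0,0.003,0.5],[0,0,0,0,0,0.003,0.5]]}}

```text
time: 16.42
ee_pos: [0.5629, 0.0256, 0.08]
tool_rot: [[-0.967, 0.256, 0.001], [0.256, 0.967, -0.0], [-0.002, -0.0, -1.0]]
ft_force: [0.1, 0.2, -2.3]
opening: 0.059
finger_force: 44.0
```

Call:
{"fn": "arm_command", "kwargs": {"rows": [[0,0,0,0,0,0.003,0.5],[0,0,0,0,0,0.003,0.5]]}}

```text
time: 16.68
ee_pos: [0.563, 0.0256, 0.0796]
tool_rot: [[-0.967, 0.256, 0.002], [0.256, 0.967, -0.001], [-0.002, -0.0, -1.0]]
ft_force: [-2.0, 0.1, 3.6]
opening: 0.0591
finger_force: 44.5
```

Call:
{"fn": "arm_command", "kwargs": {"rows": [[0,0,0,0,0,0.002,0.5],[0,0,0,0,0,0.002,0.5]]}}

```text
time: 16.92
ee_pos: [0.563, 0.0256, 0.0796]
tool_rot: [[-0.967, 0.256, 0.002], [0.256, 0.967, -0.001], [-0.002, -0.0, -1.0]]
ft_force: [-3.3, 0.3, 8.3]
opening: 0.0594
finger_force: 45.2
```

Call:
{"fn": "arm_command", "kwargs": {"rows": [[0,0,0,0,0,0,0.28],[0,0,0,0,0,0,0.2],[0,0,0,0,0,0,0.1],[0,0,0,0,0,0,0],[0,0,0,0,0,0,0],[0,0,0,0,0,0,0]]}}

```text
time: 17.68
ee_pos: [0.5629, 0.0256, 0.0785]
tool_rot: [[-0.967, 0.257, 0.001], [0.257, 0.967, -0.0], [-0.001, 0.0, -1.0]]
ft_force: [0.2, 0.0, -0.0]
opening: 0.0854
finger_force: 0.0
```

Call:
{"fn": "arm_command", "kwargs": {"rows": [[0,0,0,0,0,-0.05,0],[0,0,0,0,0,-0.2,0],[0,0,0,0,0,-0.4,0],[0,0,0,0,0,-0.55,0],[0,0,0,0,0,-0.55,0],[0,0,0,0,0,-0.55,0]]}}

```text
time: 18.42
ee_pos: [0.5623, 0.0257, 0.2437]
tool_rot: [[-0.967, 0.257, 0.002], [0.257, 0.967, -0.0], [-0.002, -0.0, -1.0]]
ft_force: [-0.7, -0.5, -0.8]
opening: 0.0854
finger_force: 0.0
```

```bash
python3 -c "
from h import *
o,p,d,W,P=look((.072,.11),'lid2')
plane(P[P[:,2]>.08])
s,_=imaging.capture('scene'); c=cv2.resize(s[180:280,230:350],None,fx=4,fy=4,interpolation=2)
p2=cv2.resize(p[90:270,190:370],(400,400)); cv2.imwrite('pics/final.png',np.hstack([c[:400,:400],p2])[:,:,::-1])"
```

```text
18.425 [0.5623 0.0257 0.2437] (array([0.5624, 0.0261]), -14.5, (96.1, 60.2), [209, 0]) 6445 [278. 193.] [0.0822 0.0842 0.0858]
plane slope deg [ 0.01 -0.07] z 0.0842
```

View pics/final.png

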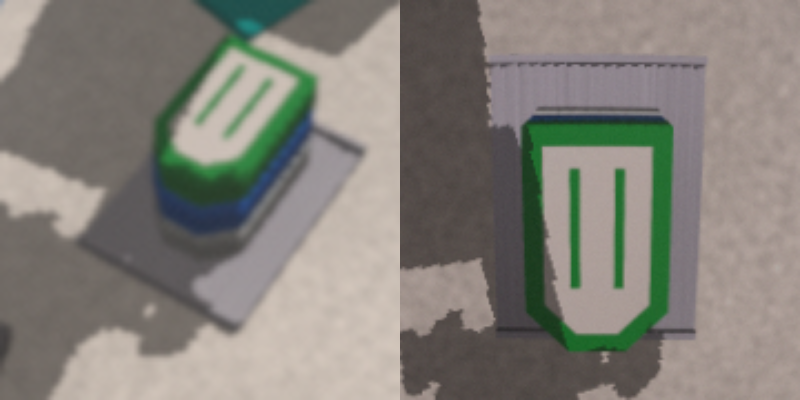

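The stack is flush and level, with the lid's top at 84.2 mm against a nominal 85 (the depth reads about 1 mm low) and the chamfers in line. Handing in.

```bash
python3 -c "
from h import *
print(r.finish_job())"
```

```text
the job is handed in; nothing more can be done
None
```

I set the tray on the base and the lid on the tray, both level with their chamfers in line, and handed the job in at about 18.5 s without touching the other items.

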